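# Load the leaf scale's slotted weights and try the beam

## Task

Load the beam scale: with the beam still arrested, slide the thick slotted weight off the low ledge onto the carrier until its slot is fully home on the stem, then slide the thin one off the high ledge onto it from the other side, so that the two slots point opposite ways and neither weight can slip off. Then pull the arrest lever all the way over to free the beam, let the loaded end sink and come to rest, and swing the lever all the way back to arrest the beam again with both weights still home. Do not lift or drop the weights, or shift the other things on the bench.

Things in the scene. Friction and masses are not known exactly. Their poses are not given: they have to be found in the camera images.
- stem (a point): Foot of the carrier's upright steel stem (8 mm across, 42 mm tall, 13 mm ball on top), on the upper face of the round carrier plate (80 mm across), 88 mm above the bench while the beam is arrested. It rides on the near end of the beam. x points along the beam, away from the robot, to its pivot 200 mm off; y points to the low ledge, z up
- low_ledge (a point): Middle of the top of the low ledge: a fixed level sheet without rims, 150 mm along x and 140 mm along y, on the stem's +y side, its edge 50 mm from the stem. Top 89 mm above the bench, 1 mm above the carrier plate. Axes as the stem's
- high_ledge (a point): Middle of the top of the high ledge: same sheet on the stem's -y side, its edge 50 mm from the stem. Top 103.5 mm above the bench, 1.5 mm above the top of the thick weight when that lies on the carrier plate. Axes as the stem's
- thick_center (a point): Centre (half-way up) of the thick slotted weight: a worn steel disc 90 mm across, 14 mm thick, about 0.63 kg, flat on the low ledge, too wide to grip across. Its slot runs along its +x axis, and at the start points within 0.25 rad of the stem's -y axis, not always straight at the stem. Home, its centre is on the stem's axis, 7 mm above the plate
- thick_mouth (a point): Middle of the slot's mouth at the rim of the thick weight, 45 mm from its centre
- thin_center (a point): Centre (half-way up) of the thin slotted weight: a worn steel disc 90 mm across, 10 mm thick, about 0.45 kg, flat on the high ledge. Its slot runs along its +x axis, and at the start points within 0.25 rad of the stem's +y axis. Home on the thick weight, its centre is on the stem's axis, 19 mm above the plate
- thin_mouth (a point): Middle of the slot's mouth at the rim of the thin weight, 45 mm from its centre
- thick: The thick weight; origin at the centre of its underside, x axis along its slot. The slot is 13 mm wide, runs from the rim to 5 mm past the centre, and its mouth flares to 26 mm over the last 10 mm; with the stem at the slot's end the disc is centred on the stem to a millimetre
- thin: The thin weight; origin at the centre of its underside, x axis along its slot, which is the same as the thick weight's
- beam (a joint): Hinge of the beam, rad: 0 arrested (carrier up), up to 0.04 with the loaded end sunk about 8 mm. It is damped, and sinks only with both weights on and the lever over
- arrest (a joint): Arrest lever, rad: 0 arrested (leaning away from the robot), 1.0 fully over towards the robot (beam free). It turns a cam that carries the beam, about an axis parallel to the stem's y axis that lies 110 mm along x from the stem and 45 mm above the bench. Stays where it is left near either end; moved by about 1 to 3 N at its tip
- arrest_tip (a point): Centre of the black ball (22 mm across) on the tip of the arrest lever (10 mm rod, 110 mm from axis to ball), 85 mm to the beam's -y side. Arrested: 141 mm above the bench, 163 mm along x from the stem. Fully over: 141 mm above the bench, 57 mm along x. The arc between peaks at 155 mm. Free space around it. x axis as the stem's while arrested
- tin_mid (a point): Bystander: middle of a small tin, 48 mm across, 45 mm tall, on the scale's 12 mm base board behind the low ledge
- tamper_mid (a point): Bystander: middle of a turned wooden tamper, 44 mm across, 72 mm tall, on the base board behind the high ledge
- gluepot_mid (a point): Bystander: middle of a glass glue pot, 64 mm across, 85 mm tall, on the bench to the right
- mould_mid (a point): Bystander: middle of a wooden mould with six cigars, 240 x 110 x 37 mm, on the bench to the left
- gauge_mid (a point): Bystander: middle of a flat wooden bar, 160 x 50 x 10 mm, on the bench to the left
- weightring_mid (a point): Bystander: middle of a brass ring, 60 mm across, 12 mm thick, on the bench to the right
There are look-alikes about, which are no part of the job. Leave any blue or pink look-alike of the thin alone.

How it is judged:
By the outcome, as a careful person would: the job done as asked, in the order asked, and still so for the second after the job is handed in, with the robot touching nothing.
It also fails if it takes over 72 s, if anything falls off the work surface, if the arm or the gripper's body presses on something with over 40 N, if the wrist force passes 120 N, or if a joint passes its speed limit or range.

## Robot

A 6-joint arm with a two-finger parallel gripper is mounted at the origin on the work surface. World frame = base frame: x ahead of the robot, y to its left, z up, the work surface at z = 0. Lengths are in mm, angles in rad, forces in N, time in s.
With the tool pointing down it reaches from about 325 to 875 mm from the base axis. Payload 4.4 kg.
Tool frame: the origin (TCP) lies on the centre line of the jaws, within the pads' length; the fingertips stand ahead of it and the grasp point (between the pads) lies 6 mm ahead of it (ctrl.tcp_to_tips is the z of the fingertips in the tool frame, in mm); z points along the fingers, y is the line along which they close (so a half turn about z gives the same grasp; the last joint's range is limited). The gripper opens to 85 mm and grips with 20 to 120 N. Pads are 22 mm wide; open, the fingers measure 114 mm over their backs; the gripper's body (76 mm by 85 mm) begins 54 mm behind the grasp point. The pads swing forward as they close: fully open they stand 13 mm farther back than shut.
Start: joints at [1.141, 0.207, 1.542, -0, 1.393, -0.15], TCP at [158.804, 552.638, 256.282] pointing down, gripper open.
Joint ranges: [-2.73, 2.73], [-0.86, 2.22], [0.23, 2.46], [-1.11, 4.25], [0.08, 2.63], [-2.82, 2.82]. Speed limits (rad/s): [2.79, 2.79, 3.14, 3.14, 3.14, 3.14].

## Interface

Orientations are given as a 3x3 rotation matrix whose columns are the frame's x, y, z axes.
In Python, from plant import ctrl, sensors, optics gives the robot as it stands. Calls block until the motion is done:
- ctrl.move_ptp(position, orientation): joint-space move of the TCP to a pose.
- ctrl.move_l(position, rot=None, vel=150, threshold=None): straight line of the TCP; rot=None keeps the orientation; vel is the mean speed in mm/s. With threshold (N) it stops when the force on the tool has changed by that much, and returns True; else False.
- ctrl.set_joints(angles): joint-space move.
- ctrl.gripper_to(opening, force=None): finger opening in mm; force is the grip in N (None keeps the last); returns when the fingers have stopped.
- ctrl.hold(seconds).
- ctrl.solve_ik(position, orientation): joint angles nearest the present ones, or None.
- sensors.read_state(): the state.
- optics.grab_frame(name): name is "scene" or "top" or "wrist"; returns (picture, depth): 420x560x3 uint8, red, green, blue; 420x560 float32, mm along the optical axis (not along the pixel's ray), 0 where there is no reading.
- optics.camera_params(name): a dict with "mtx" (3x3 intrinsics, pixels), "R" (3x3) and "t" (3): a world point X has camera coordinates R X + t; the wrist camera has in their place "T_tool_cam" (4x4, takes a point from camera to tool coordinates, whose origin is the TCP and whose axes are the flange's). Camera axes: x right, y down, z forward; pixel columns grow to the right and rows downward; lengths in mm; the calibration is good to about 2 mm. A picture is of the moment at which its call begins: read the wrist's pose just before it. camera_params takes no time and is no camera call.
A pose or a line that the arm cannot do raises ctrl.MotionError and nothing moves.
- ctrl.finish_job(): hands the job in; it is judged then, once.
The state is a dict: "t": time; "q": joint angles; "qvel": joint speeds; "tau": joint torques, N m; "eef_pos": TCP position; "eef_rot": TCP orientation; "force": force on the tool from outside, world axes, zero at the start; "wrist_torque": the same for the moment, N m; "grip_width": finger opening in mm; "grasp_force": force on a finger pad.
Only numpy, scipy, OpenCV 4.12 (cv2) and the standard library are available. Lean on these libraries where they do the work, as an engineer would, in place of code of your own. Each camera call takes 0.05 s, during which the arm holds its last target. There are 200 camera calls.

## Working session

There is one attempt and no reset: what is moved stays moved. The work goes in short steps, each a Python script; the robot and the scene stay as the last script left them, time stands still between calls to the robot, and variables do not carry over. Pictures are saved under pics/ and viewed, at most 10 in all, crops included, and the job is handed in when it is done.

```bash
ls; mkdir -p pics
python3 - <<'E'
from plant import ctrl, sensors, optics
import cv2, numpy as np
for n in ("top","scene"):
    p,d=optics.grab_frame(n); c=optics.camera_params(n)
    np.savez(f"pics/{n}0.npz",p=p,d=d,**c)
    cv2.imwrite(f"pics/{n}0.png",p[:,:,::-1]); print(n,c["mtx"].tolist(),c["R"].round(3).tolist(),c["t"])
print(ctrl.tcp_to_tips, sensors.read_state())
E
```

```text
pics
top [[473.46512652212533, 0.0, 282.47432814757246], [0.0, 473.46512652212533, 216.07214473145186], [0.0, 0.0, 1.0]] [[0.018, -1.0, 0.005], [-0.981, -0.018, -0.193], [0.193, -0.002, -0.981]] [  -7.84493434  574.47643277 1513.18016491]
scene [[523.2394893283308, 0.0, 284.6524546583442], [0.0, 523.2394893283308, 209.0216757224104], [0.0, 0.0, 1.0]] [[-0.568, 0.823, -0.001], [0.713, 0.493, -0.499], [-0.41, -0.284, -0.867]] [ 319.18583626 -336.32581271 1711.22822824]
25.0 {'t': 0.1, 'q': array([ 1.14051383e+00,  2.07404702e-01,  1.54283925e+00,  2.50163122e-05,
        1.39349886e+00, -1.50515925e-01]), 'qvel': array([ 0.00071973, -0.00162864, -0.00170024, -0.00021575, -0.00107935,
        0.00130369]), 'tau': array([-1.33732075e-03, -3.84086037e+01, -2.92550308e+01, -4.15083168e-04,
        4.84244636e-03, -1.83414892e-05]), 'eef_pos': array([158.51685789, 552.04907525, 255.18876547]), 'eef_rot': array([[-9.61118536e-01,  2.76134594e-01, -9.19269478e-04],
       [ 2.76135907e-01,  9.61116633e-01, -1.94389461e-03],
       [ 3.46748637e-04, -2.12215645e-03, -9.99997688e-01]]), 'force': array([0.169438  , 0.14598448, 0.54480671]), 'wrist_torque': array([-0.01791357,  0.02158436, -0.07644203]), 'grasp_force': 0.0, 'grip_width': 85.43307209986438}
```

View pics/top0.png

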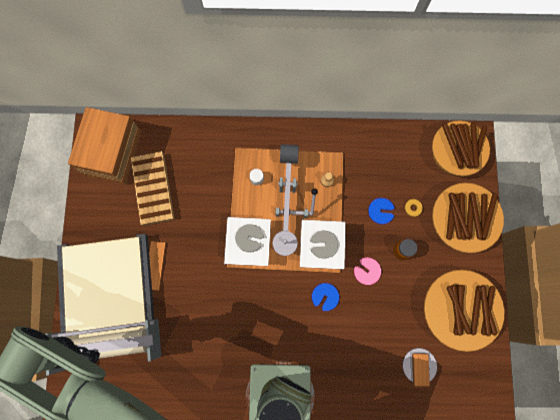

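View pics/scene0.png

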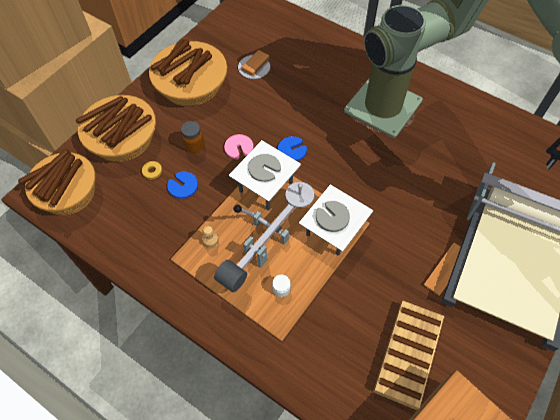

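Top view: the scale stands in the middle, with the carrier at (286,242). The grey thick weight is on the left (low) ledge at (250,239) and a grey thin one on the right (high) ledge at (323,244). The lever ball is at (314,191). Thin candidates are the grey disc at (323,244), blue ones at (381,211) and (325,297), and a pink one at (367,271). Only the grey one is on the ledge. Next: coarse positions and a wrist view from above to confirm.

```bash
cat > h.py <<'E'
from plant import ctrl, sensors, optics
import cv2, numpy as np
def rays(px,mtx): 
    px=np.atleast_2d(px).astype(float); return np.c_[(px[:,0]-mtx[0,2])/mtx[0,0],(px[:,1]-mtx[1,2])/mtx[1,1],np.ones(len(px))]
def pose(name,st=None):
    c=optics.camera_params(name)
    if name!="wrist": return c["mtx"],c["R"].T,-c["R"].T@c["t"]
    T=c["T_tool_cam"]; return c["mtx"],st["eef_rot"]@T[:3,:3],st["eef_rot"]@T[:3,3]+st["eef_pos"]
def at_z(px,z,P):
    m,R,o=P; r=rays(px,m)@R.T; return o+r*((z-o[2])/r[:,2])[:,None]
def cloud(d,P):
    m,R,o=P; v,u=np.mgrid[:d.shape[0],:d.shape[1]]
    return ((rays(np.c_[u.ravel(),v.ravel()],m)*d.reshape(-1,1))@R.T+o).reshape(*d.shape,3)
def project(X,P):
    m,R,o=P; c=(np.atleast_2d(X)-o)@R; return (c@m.T)[:,:2]/c[:,2:]
def rot(a):  # tool down, tool y axis at angle a from world x
    y=np.array([np.cos(a),np.sin(a),0]); z=np.array([0,0,-1.]); return np.c_[np.cross(y,z),y,z]
E
python3 - <<'E'
from h import *
P=pose("top")
for n,px,z in [("stem",(286,242),88),("thick",(250,239),103),("thin",(323,244),113),("tip",(314,191),141),("beamend",(289,160),100)]:
    print(n,at_z(px,z,P)[0].round(1))
s=at_z((286,242),88,P)[0]
print("Ttoolcam",optics.camera_params("wrist")["T_tool_cam"].round(2).tolist(),optics.camera_params("wrist")["mtx"][0,0])
for h in (420,380,340):
  for a in (0,np.pi):
    q=ctrl.solve_ik([s[0]-0,s[1],h],rot(a)); print(h,a,None if q is None else q.round(2))
E
```

```text
stem [483.6 -10.2  88. ]
thick [489.  104.7 103. ]
thin [ 475.9 -126.8  113. ]
tip [640.5 -95.6 141. ]
beamend [754.7 -15.5 100. ]
Ttoolcam [[-0.0, -0.96, -0.27, 67.08], [1.0, -0.0, 0.0, 0.07], [-0.0, -0.27, 0.96, -118.04], [0.0, 0.0, 0.0, 1.0]] 349.1585924260899
420 0 [-0.2  -0.07  1.5  -0.    1.71 -0.2 ]
420 3.141592653589793 None
380 0 [-0.2  -0.06  1.58 -0.    1.63 -0.2 ]
380 3.141592653589793 None
340 0 [-0.2  -0.05  1.64 -0.    1.55 -0.2 ]
340 3.141592653589793 None
```

Run:
```python
from h import *
ctrl.move_ptp([500,20,360],rot(0)); ctrl.hold(0.3)
st=sensors.read_state(); p,d=optics.grab_frame("wrist"); P=pose("wrist",st)
np.savez("pics/w1.npz",p=p,d=d,m=P[0],R=P[1],o=P[2])
cv2.imwrite("pics/w1.png",cv2.resize(p[:,:,::-1],(800,600),interpolation=cv2.INTER_CUBIC)); print(st["t"],st["eef_pos"])
```

```text
2.6833 [500.00120104  20.40151157 359.91565648]
```

View pics/w1.png

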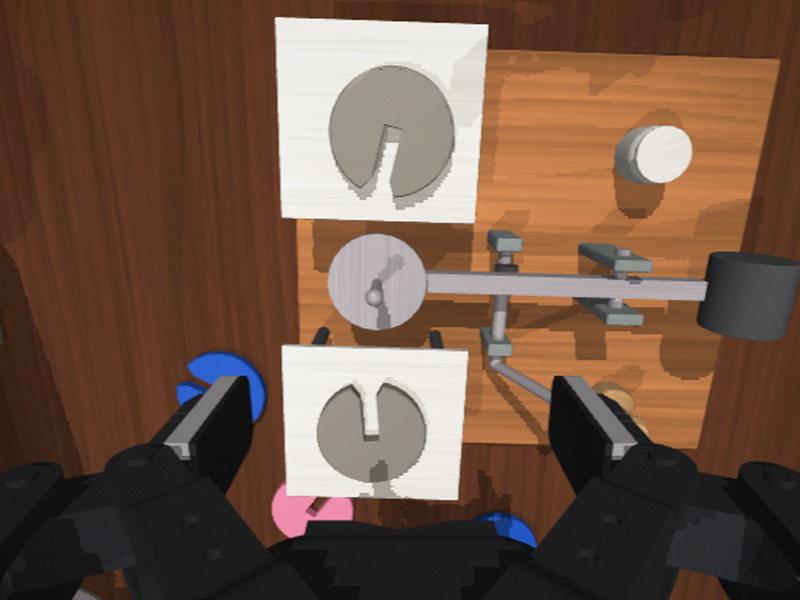

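The grey disc on the low ledge is at (391,130) with its slot pointing down the image toward the stem. The other grey disc is on the high ledge at (370,430), slot up; that one is the thin. The blue discs at (220,385) and (505,530) and the pink one at (312,510) lie on the bench, so they are look-alikes. The stem foot is near (376,292).

```bash
cat >> h.py <<'E'
def disc(p,P,ztop,guess,r=75):
    """centre, slot angle of a grey disc with its top at ztop near guess (world xy); rectified at 2 px/mm"""
    S=2; n=2*r*S; g=np.array([[guess[0]-r+i/S,guess[1]-r+j/S,ztop] for j in range(0,n,n-1) for i in range(0,n,n-1)])
    H=cv2.getPerspectiveTransform(project(g,P).astype(np.float32),np.float32([[0,0],[n-1,0],[0,n-1],[n-1,n-1]]))
    im=cv2.warpPerspective(p,H,(n,n)); hsv=cv2.cvtColor(im,cv2.COLOR_RGB2HSV)
    m=((hsv[...,2]>105)&(hsv[...,2]<185)&(hsv[...,1]<60)).astype(np.uint8)
    m=cv2.morphologyEx(m,cv2.MORPH_OPEN,np.ones((5,5)))
    k,l,s,_=cv2.connectedComponentsWithStats(m); m=(l==1+np.argmax(s[1:,4])).astype(np.uint8)
    return im,m,S
def fit_disc(p,P,ztop,guess,r=75,R=45.,th=None):
    from scipy.optimize import minimize
    im,m,S=disc(p,P,ztop,guess,r); n=m.shape[0]
    v,u=np.mgrid[:n,:n]; X=guess[0]-r+u/S; Y=guess[1]-r+v/S; mf=m.astype(float)
    def model(q):
        a=np.cos(q[2])*(X-q[0])+np.sin(q[2])*(Y-q[1]); b=-np.sin(q[2])*(X-q[0])+np.cos(q[2])*(Y-q[1])
        w=6.5+np.clip((a-35)/10,0,1)*6.5; sg=lambda t:1/(1+np.exp(-np.clip(t*2,-30,30)))
        return sg(R-np.hypot(a,b))*(1-sg(w-abs(b))*sg(a+5))
    ys,xs=np.nonzero(m); c0=[guess[0]-r+np.mean(xs)/S,guess[1]-r+np.mean(ys)/S]
    f=lambda q:np.mean((model(q)-mf)**2)
    res=min((minimize(f,[*c0,th+e],method="Nelder-Mead",options=dict(initial_simplex=[[*c0,th+e],[c0[0]+5,c0[1],th+e],[c0[0],c0[1]+5,th+e],[*c0,th+e+.2]])) for e in (-.2,0,.2)),key=lambda s:s.fun)
    return res.x,res.fun,im
E
python3 - <<'E'
from h import *
z=np.load("pics/w1.npz"); p,d=z["p"],z["d"]; P=(z["m"],z["R"],z["o"]); C=cloud(d,P); k=.7
def Z(u,v): return C[int(v*k),int(u*k)].round(1)
print("ledge lo",Z(310,150),"thick",Z(360,140),"plate",Z(350,270),"thin",Z(340,440),"ledge hi",Z(300,450),"board",Z(560,120))
for n,px,zt,th in [("thick",(391,130),103,-np.pi/2),("thin",(371,432),113.5,np.pi/2)]:
    g=at_z(np.array(px)*k,zt,P)[0]; q,f,im=fit_disc(p,P,zt,g[:2],th=th); print(n,g.round(1),q.round(3),"err",round(f,4))
# plate: cloud height band near the carrier
gs=at_z(np.array((376,282))*k,88,P)[0]; m=(abs(C[...,2]-88)<5)&(np.hypot(C[...,0]-gs[0],C[...,1]-gs[1])<48)
m&=~((C[...,0]>gs[0]+38)); ys,xs=np.nonzero(m)
pts=at_z(np.c_[xs,ys],88,P)[:,:2]; (c,r)=cv2.minEnclosingCircle(pts.astype(np.float32)); print("plate",np.round(c,1),r,gs.round(1),len(pts))
# ledge edges
for n,zt,corn in [("lo",89,[(276,18),(488,25),(474,222),(282,217)]),("hi",103.5,[(282,345),(467,350),(458,499),(286,486)])]:
    X=at_z(np.array(corn)*k,zt,P)[:,:2]; print(n,X.round(1).tolist(),"mid",X.mean(0).round(1), "xaxis",np.degrees(np.arctan2(*(X[1]-X[0]+X[2]-X[3])[::-1])).round(2))
b=at_z(np.array([(430,282),(700,290)])*k,88,P); print("beam",b.round(1).tolist())
t=at_z(np.array((376,297))*k,88+42,P);print("stem ball",t.round(1))
t=np.load("pics/top0.npz");Ct=cloud(t["d"],pose("top"));w=Ct[185:198,308:321].reshape(-1,3);w=w[w[:,2]>120];print("tip top",w.round(0).tolist())
E
```

```text
ledge lo [432.8  94.9  89.1] thick [470.4 101.5 103.1] plate [459.2   3.2  88.9] thin [ 449.9 -134.   114.3] ledge hi [ 415.1 -150.6  103. ] board [641.3 121.8  11.5]
thick [493.7 108.3 103. ] [494.106 104.105  -1.763] err 0.0268
thin [ 476.6 -127.1  113.5] [ 476.46  -129.475    1.637] err 0.0266
plate [481.8  -7.1] 40.07368850708008 [480.9  -6.9  88. ] 3472
lo [[413.2, 183.5], [561.9, 179.2], [557.6, 41.4], [408.8, 45.1]] mid [485.4 112.3] xaxis -1.55
hi [[405.8, -55.0], [554.0, -59.1], [551.2, -198.8], [401.2, -185.8]] mid [ 478.1 -124.7] xaxis -3.28
beam [[524.3, -6.8, 88.0], [742.4, -13.2, 88.0]]
stem ball [[482.9  -7.8 130. ]]
tip top [[271.0, 6.0, 1596.0], [644.0, -89.0, 151.0], [643.0, -91.0, 156.0], [644.0, -95.0, 152.0], [643.0, -98.0, 157.0], [646.0, -101.0, 147.0], [643.0, -86.0, 143.0], [642.0, -89.0, 148.0], [639.0, -91.0, 158.0], [640.0, -95.0, 156.0], [641.0, -98.0, 153.0], [640.0, -101.0, 155.0], [642.0, -105.0, 148.0], [638.0, -86.0, 148.0], [637.0, -88.0, 156.0], [637.0, -92.0, 154.0], [638.0, -95.0, 153.0], [636.0, -98.0, 158.0], [636.0, -101.0, 158.0], [638.0, -104.0, 150.0], [636.0, -86.0, 146.0], [634.0, -89.0, 153.0], [635.0, -92.0, 148.0], [633.0, -94.0, 159.0], [635.0, -98.0, 152.0], [633.0, -101.0, 158.0], [635.0, -104.0, 149.0], [271.0, 6.0, 1596.0], [631.0, -85.0, 152.0], [632.0, -89.0, 149.0], [631.0, -92.0, 153.0], [631.0, -95.0, 154.0], [632.0, -98.0, 150.0], [632.0, -101.0, 148.0], [633.0, -105.0, 144.0], [629.0, -89.0, 147.0], [629.0, -92.0, 147.0], [629.0, -95.0, 148.0], [629.0, -98.0, 148.0], [628.0, -101.0, 151.0], [628.0, -93.0, 137.0], [626.0, -95.0, 148.0], [628.0, -99.0, 138.0], [627.0, -90.0, 128.0], [626.0, -93.0, 132.0], [626.0, -96.0, 133.0], [627.0, -100.0, 129.0], [625.0, -90.0, 125.0], [623.0, -93.0, 133.0], [623.0, -96.0, 132.0]]
```

```bash
cat >> h.py <<'E'
def overlay(im,q,guess,r=75,S=2,R=45):
    im=im[:,:,::-1].copy(); c,s=np.cos(q[2]),np.sin(q[2])
    def w(a,b): return (int((q[0]+c*a-s*b-guess[0]+r)*S),int((q[1]+s*a+c*b-guess[1]+r)*S))
    cv2.circle(im,w(0,0),int(R*S),(0,0,255),1)
    cv2.polylines(im,[np.array([w(45,13),w(35,6.5),w(-5,6.5),w(-5,-6.5),w(35,-6.5),w(45,-13)])],False,(0,255,0),1); return im
E
python3 - <<'E'
from h import *
z=np.load("pics/w1.npz"); p=z["p"]; P=(z["m"],z["R"],z["o"]); o=[]
for g,zt,th in [((494,106),103,-1.57),((477,-128),113.5,1.57)]:
    q,f,im=fit_disc(p,P,zt,g,th=th); _,m,_=disc(p,P,zt,g); print(q,f); o+= [np.vstack([overlay(im,q,g),cv2.cvtColor(m*255,cv2.COLOR_GRAY2BGR)])]
cv2.imwrite("pics/ov.png",np.hstack(o))
E
```

```text
[494.13017689 104.0706158   -1.76765322] 0.026608585603949426
[ 476.47620044 -129.49969811    1.63990147] 0.026192368477441698
```

View pics/ov.png

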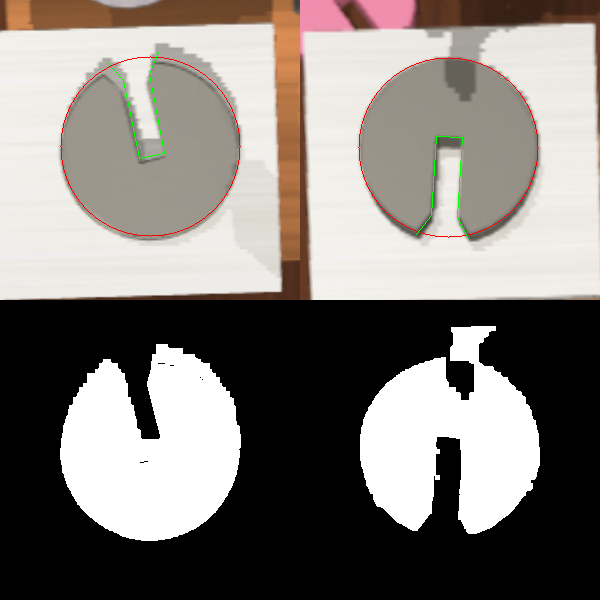

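The overlay fits both discs to about 1 mm. Thick is at (494,105) with slot at -1.767 rad, thin at (476.5,-129.5) with slot at 1.64 rad. The stem is at (482,-7) and the beam axis is about -1.7°. I'll push thick with the two fingers as a fork, first touching the ledge to find the fingertip height.

```bash
cat >> h.py <<'E'
STEM=np.array([482.,-7.3]); AX=-0.030
EX=np.array([np.cos(AX),np.sin(AX)]); EY=np.array([-EX[1],EX[0]])
def fork(c,phi,back,side=1):  # fork behind centre c pushing along phi; side=1 camera behind, -1 camera ahead
    return np.array(c)-back*np.array([np.cos(phi),np.sin(phi)]), rot(phi+side*np.pi/2)
E
python3 - <<'E'
from h import *
ctrl.gripper_to(60); print("tips",ctrl.tcp_to_tips,sensors.read_state()["grip_width"])
xy,R=fork((494.1,105),-1.767,61)
ctrl.move_ptp([*xy,160],R); f0=sensors.read_state()["force"]
hit=ctrl.move_l([*xy,106],vel=25,threshold=3)
s=sensors.read_state(); print(hit,s["eef_pos"],s["force"]-f0,s["t"])
E
```

```text
tips 25.0 60.18073272612573
True [505.97386895 164.83473878 108.96492852] [-0.37763359  1.16958952  4.97497633] 5.9083
```

Run:
```python
from h import *
Z=112.5; p=sensors.read_state()["eef_pos"]; ctrl.move_l([p[0],p[1],Z],vel=60)
c0=np.array((494.1,105)); c1=STEM+64*EY; phi1=AX-np.pi/2
xy,R=fork(c0,-1.767,46); ctrl.move_l([*xy,Z],R,vel=60)
for t in (.5,1.):
    xy,R=fork(c0+(c1-c0)*t,-1.767+(phi1+1.767)*t,44.5); ctrl.move_l([*xy,Z],R,vel=50)
st=sensors.read_state(); im,d=optics.grab_frame("wrist"); P=pose("wrist",st)
print(st["eef_pos"],st["force"],st["t"],"want",c1,phi1)
q,f,o=fit_disc(im,P,103,c1,th=phi1); print(q.round(3),f)
cv2.imwrite("pics/p1.png",np.hstack([im[:,:,::-1],cv2.resize(overlay(o,q,c1),(240,240)).repeat(1,0) if 0 else cv2.copyMakeBorder(cv2.resize(overlay(o,q,c1),(240,240)),0,180,0,0,cv2.BORDER_CONSTANT)]))
```

```text
[485.12517758 100.92803805 112.46717911] [ 0.04044575  1.59833573 -0.40994395] 7.9 want [483.91971201  56.67120216] -1.6007963267948966
[507.109 145.271  -1.457] 0.048392392901948925
```

View pics/p1.png

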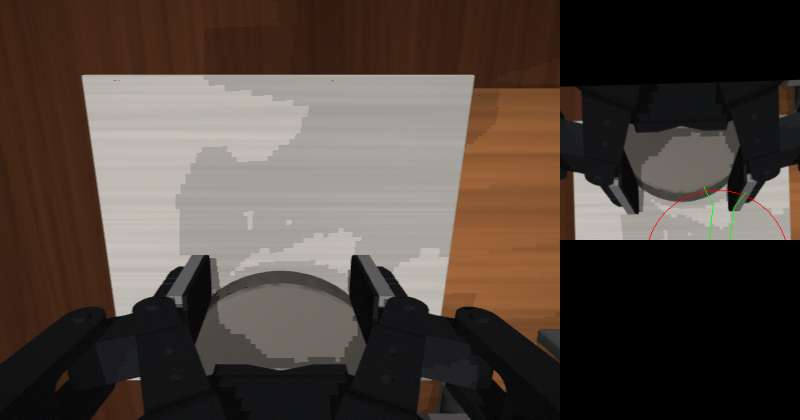

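The disc sits against both fingers, with its rim touching the pads at about (215,300) and (355,300). The slot is hidden from here, so I'll lift and look.

```bash
cat >> h.py <<'E'
def look(name,tgts,pos=(500,40,330)):
    ctrl.move_ptp(list(pos),rot(0)); ctrl.hold(0.2)
    st=sensors.read_state(); im,d=optics.grab_frame("wrist"); P=pose("wrist",st); out=[]
    np.savez(f"pics/{name}.npz",p=im,d=d,m=P[0],R=P[1],o=P[2])
    for g,zt,th in tgts:
        q,f,o=fit_disc(im,P,zt,g,th=th); e=q[:2]-STEM
        print("disc",q.round(3),"err",round(f,4),"stem frame",(e@EX).round(1),(e@EY).round(1),"ang",round(q[2]-AX,3)); out.append(overlay(o,q,g))
    cv2.imwrite(f"pics/{name}.png",np.hstack(out)); print("t",st["t"]); return im,d,P
E
python3 - <<'E'
from h import *
p=sensors.read_state()["eef_pos"]; ctrl.move_l([p[0],p[1]+8,112.5],vel=60); ctrl.move_l([p[0],p[1]+8,200],vel=200)
look("v2",[(STEM+64*EY,103,-1.6)])
E
```

```text
disc [484.377  56.587  -1.61 ] err 0.099 stem frame 0.5 63.9 ang -1.58
t 9.6667
```

View pics/v2.png

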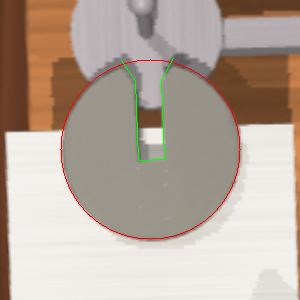

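The thick weight is aligned: centre 64 mm from the stem, slot straight at it (-1.58 rad in the stem frame). Pushing home now with a force stop.

Run:
```python
from h import *
Z=112.5; phi=AX-np.pi/2
def go(y,back,z,**k):
    xy,R=fork(STEM+y*EY,phi,back); return ctrl.move_l([*xy,z],R,**k)
xy,R=fork(STEM+64*EY,phi,51); ctrl.move_ptp([*xy,200],R); go(64,51,Z,vel=200)
print(go(8,44.5,Z,vel=60,threshold=12),sensors.read_state()["force"])
hit=go(-6,44.5,Z,vel=20,threshold=7)
s=sensors.read_state(); e=s["eef_pos"][:2]-STEM; print(hit,"fork y",e@EY,"x",e@EX,s["force"],s["t"])
go(4,46,Z,vel=60); go(4,46,200,vel=200)
look("v3",[(STEM,102,-1.6)])
```

```text
False [0.62692496 5.09703657 4.34568396]
True fork y 42.348062518087886 x 0.3215018337589975 [0.50958228 2.05948536 2.33785375] 12.7583
disc [483.002  -8.048  -1.597] err 0.0444 stem frame 1.0 -0.7 ang -1.567
t 14.4083
```

View pics/v3.png

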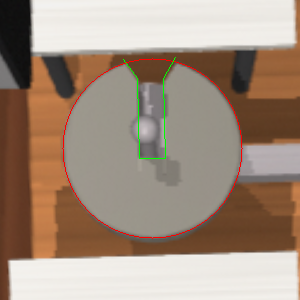

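Thick is at (1.0,-0.7) mm in the stem frame with the stem at the slot's end. I'll check the ball position from depth, then push thin the same way from the -y side.

```bash
sed -i 's/^STEM=.*; AX/STEM=np.array([482.6,-7.8]); AX/' h.py
python3 - <<'E'
from h import *
z=np.load("pics/v3.npz"); C=cloud(z["d"],(z["m"],z["R"],z["o"])).reshape(-1,3)
w=C[(np.hypot(C[:,0]-482,C[:,1]+8)<15)&(C[:,2]>122)&(C[:,2]<150)]; print("ball",len(w),w.mean(0).round(1),w[:,2].max(),np.ptp(w,0))
Z=126.; phi0,phi1=1.637,AX+np.pi/2; c0=np.array((476.5,-129.5)); c1=STEM-64*EY
ctrl.move_l([500,-100,330],vel=300)
xy,R=fork(c0,phi0,54,-1); ctrl.move_ptp([*xy,200],R); print("tp",sensors.read_state()["t"]); ctrl.move_l([*xy,Z],R,vel=120)
for t in (0.,.5,1.):
    xy,R=fork(c0+(c1-c0)*t,phi0+(phi1-phi0)*t,44.5 if t else 46,-1); print(ctrl.move_l([*xy,Z],R,vel=50,threshold=10))
s=sensors.read_state(); print(s["eef_pos"],s["force"],s["t"])
dr=np.array([np.cos(phi1),np.sin(phi1)]); b=s["eef_pos"][:2]-8*dr; ctrl.move_l([*b,Z],vel=60); ctrl.move_l([*b,200],vel=200)
look("v4",[(c1,113.5,1.6),(STEM,102,-1.6)],(500,-40,330))
E
```

```text
ball 144 [481.9  -6.1 134.3] 138.09738178523753 [11.52286976 12.34091808  9.64794399]
tp 15.7417
False
False
False
[ 479.21149723 -115.71685213  125.85091161] [ 0.79752249 -0.72732665  1.04225788] 18.3
disc [481.445 -72.134   1.54 ] err 0.1477 stem frame 0.8 -64.3 ang 1.57
disc [482.94   -9.654  -1.631] err 0.1561 stem frame 0.4 -1.8 ang -1.601
t 19.9583
```

View pics/v4.png

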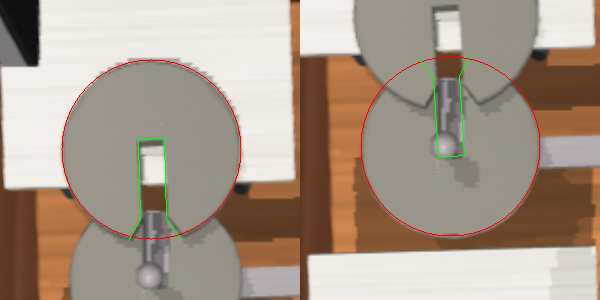

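Thin is aligned: centre 64 mm out, slot at 1.570 rad in the stem frame. Thick is still home. Pushing thin home.

Run:
```python
from h import *
Z=126.; phi=AX+np.pi/2
def go(y,back,z,**k):
    xy,R=fork(STEM+y*EY,phi,back,-1); return ctrl.move_l([*xy,z],R,**k)
xy,R=fork(STEM-64*EY,phi,51,-1); ctrl.move_ptp([*xy,200],R); go(-64,51,Z,vel=200)
print(go(-8,44.5,Z,vel=60,threshold=12),sensors.read_state()["force"])
hit=go(7,44.5,Z-1,vel=20,threshold=7)
s=sensors.read_state(); e=s["eef_pos"][:2]-STEM; print(hit,"fork y",e@EY,"x",e@EX,s["force"],s["t"])
go(-4,46,Z,vel=60); go(-4,46,200,vel=200)
im,d,P=look("v5",[(STEM,112,1.54)],(500,20,330))
g=STEM; im2,_,_=disc(im,P,102,g); o=cv2.imread("pics/v5.png")
cv2.imwrite("pics/v5.png",np.hstack([o,overlay(im2,[*STEM,AX-np.pi/2],g)]))
```

```text
False [ 0.22068606 -2.18034716  2.31693841]
True fork y -42.16802655194575 x 0.05893089747957675 [ 0.41664664 -3.67137437  1.88700037] 22.975
disc [483.345  -5.642   1.568] err 0.0533 stem frame 0.7 2.2 ang 1.598
t 24.625
```

View pics/v5.png

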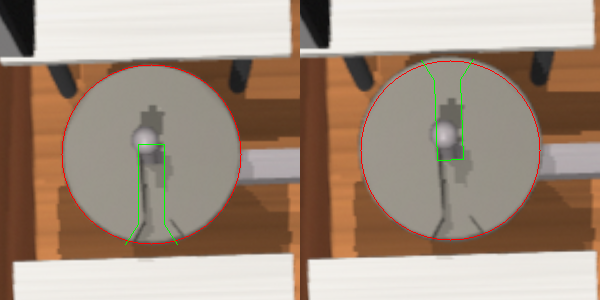

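Thin is home too; it stopped symmetrically to thick, about 2 mm past nominal. The picture shows the ball at the slot's end, the mouth toward +y, and no crescent of thick showing beyond it. Now the lever, with the fingers straddling the ball.

```bash
cat >> h.py <<'E'
def ztop(d,P):
    C=cloud(d,P).reshape(-1,3); w=C[(abs(np.hypot(C[:,0]-STEM[0],C[:,1]-STEM[1])-30)<10)&(C[:,2]>95)&(C[:,2]<120)]; return np.median(w[:,2]).round(2)
def lever(b,lag,dz=17):  # TCP pose with the ball at angle b from vertical; lag: TCP x minus ball x
    xy=STEM+(110+110*np.sin(b)+lag)*EX-85*EY; return [*xy,45+110*np.cos(b)+dz]
def swing(bs,lag,thr=15):
    for b in bs:
        if ctrl.move_l(lever(b,lag),vel=60,threshold=thr): print("stop at",b); return True
E
python3 - <<'E'
from h import *
z=np.load("pics/v5.npz"); print("ztop before",ztop(z["d"],(z["m"],z["R"],z["o"])))
R=rot(AX); ctrl.gripper_to(42); L=lever(.5,-2)
ctrl.move_ptp([L[0],L[1],230],R); f0=sensors.read_state()["force"]
print("down",ctrl.move_l(L,R,vel=80,threshold=5))
s=sensors.read_state(); print(s["eef_pos"],s["force"]-f0,s["t"])
swing([.4,.3,.2,.1,0,-.1,-.2,-.3,-.4,-.45],-9)
s=sensors.read_state(); print(s["force"]-f0)
print("end",ctrl.move_l(lever(-.6,-12),vel=20,threshold=6))
s=sensors.read_state(); e=s["eef_pos"][:2]-STEM; print(e@EX,s["eef_pos"],s["force"]-f0,s["t"])
E
```

```text
ztop before 111.68
down False
[641.31670131 -97.77514815 159.26444472] [ 0.35226486  0.65141442 -0.84677134] 26.8833
[-0.84330988  0.93210067  0.24403799]
end True
45.15310778046531 [525.17927341 -94.24608642 157.12559491] [1.89731423 1.10574109 1.58692379] 30.8583
```

Run:
```python
from h import *
ctrl.move_l(lever(-.5,0),vel=60); L=lever(-.5,0); ctrl.move_l([L[0],L[1],230],vel=200)
ctrl.move_ptp([500,20,330],rot(0))
for i in range(4):
    ctrl.hold(0.6 if i else 0.2); st=sensors.read_state(); im,d=optics.grab_frame("wrist"); P=pose("wrist",st); print(st["t"].__round__(2),"ztop",ztop(d,P))
np.savez("pics/v6.npz",p=im,d=d,m=P[0],R=P[1],o=P[2])
C=cloud(d,P).reshape(-1,3); hsv=cv2.cvtColor(im,cv2.COLOR_RGB2HSV)[...,2].ravel()
e=C[:,:2]-STEM; w=(abs(e@EY+85)<15)&(C[:,2]>125)&(C[:,2]<160)&(abs(e@EX-100)<90); print("ball",w.sum(),(e[w]@EX).mean() if w.any() else 0,C[w].mean(0))
q,f,o=fit_disc(im,P,104,STEM,th=1.54); print(q,f)
```

```text
32.6 ztop 104.36
33.25 ztop 104.39
33.9 ztop 104.37
34.55 ztop 104.39
ball 438 56.329946940816654 [536.47141548 -90.57147457 146.69809075]
[482.32102199  -5.84157372   1.57816467] 0.0492613816268197
```

The carrier has sunk 7.3 mm and is at rest, and the ball is at x≈56 mm, so the lever is fully over. Swinging it back.

Run:
```python
from h import *
R=rot(AX); L=lever(-.5,1); ctrl.move_ptp([L[0],L[1],230],R); f0=sensors.read_state()["force"]
print("down",ctrl.move_l(L,R,vel=80,threshold=5))
swing([-.4,-.3,-.2,-.1,0,.1,.2,.3,.4,.45],9)
print("end",ctrl.move_l(lever(.6,12),vel=20,threshold=6))
s=sensors.read_state(); e=s["eef_pos"][:2]-STEM; print(e@EX,s["force"]-f0,s["t"])
ctrl.move_l(lever(.5,0),vel=60); L=lever(.5,0); ctrl.move_l([L[0],L[1],240],vel=200)
# oblique view from the +y side: carrier seen lower in the frame
ctrl.move_ptp([500,60,300],rot(0)); ctrl.hold(.3)
st=sensors.read_state(); im,d=optics.grab_frame("wrist"); P=pose("wrist",st); print(st["t"],"ztop",ztop(d,P))
q,f,o=fit_disc(im,P,112,STEM,th=1.54); print(q,f)
top,dt=optics.grab_frame("top"); C=cloud(dt,pose("top")).reshape(-1,3); e=C[:,:2]-STEM
w=(abs(e@EY+85)<13)&(C[:,2]>135)&(C[:,2]<160)&(abs(e@EX-110)<80); print("ball",w.sum(),(e[w]@EX).mean())
c=project([[*STEM,100]],P)[0].astype(int); print(c); u,v=np.clip(c[0]-100,0,360),np.clip(c[1]-75,0,270)
a=cv2.resize(im[v:v+150,u:u+200,::-1],(533,400),interpolation=cv2.INTER_CUBIC)
b=cv2.resize(top[130:290,210:400,::-1],(267,225)); cv2.imwrite("pics/fin.png",np.hstack([a,cv2.copyMakeBorder(b,0,175,0,0,cv2.BORDER_CONSTANT)]))
```

```text
down False
end True
171.13221424327747 [ 1.32127051 -0.97314399  0.21042361] 40.1833
42.2083 ztop 111.77
[483.13587826  -5.47059959   1.75246859] 0.08946231764030622
ball 38 157.7878447178978
[261 254]
```

View pics/fin.png

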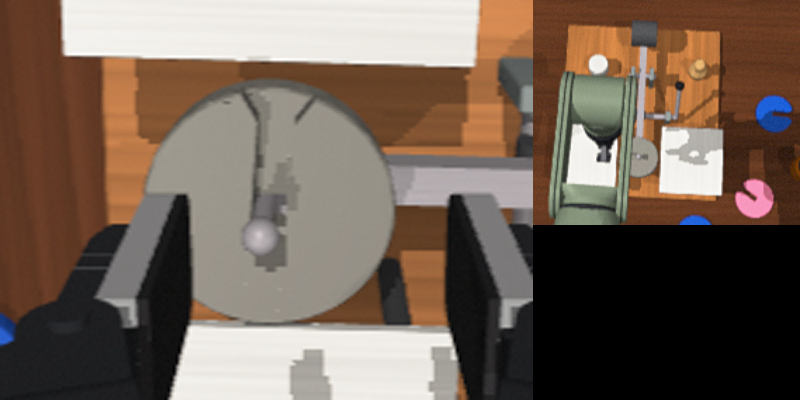

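The beam is arrested again: thin's top is at 111.8 mm, as before, and the two lever stops are 106 mm apart as they should be. In the picture the rims are flush with no step, the stem ball is at the slot's end at (262,237), and thin's mouth is at (280,100). Bystanders are unmoved. Handing in.

Run:
```python
from h import *
t=np.load("pics/top0.npz"); C=cloud(t["d"],pose("top")).reshape(-1,3); e=C[:,:2]-STEM
w=(abs(e@EY+85)<13)&(C[:,2]>135)&(C[:,2]<160)&(abs(e@EX-110)<80); x=(e[w]@EX).mean(); print("ball at start",w.sum(),x)
if abs(x-157.8)<3: print(ctrl.finish_job())
```

```text
ball at start 41 155.53741166729526
the job is handed in; nothing more can be done
None
```

The job is handed in: both weights are home on the stem with their slots opposed, the beam was freed and sank about 7 mm to rest, and the lever is back fully arrested, at about 42 s of the 72 s allowed. Whether thick stayed home under thin I could judge only from the rims looking flush in the last picture.

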